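# Consolidate the trays of turned knobs and feet

## Robot

A 6-joint arm with a two-finger parallel gripper is mounted at the origin on a cart in front of the work surface, level with it; the furniture and walls round the work are solid. World frame = base frame: x ahead of the robot, y to its left, z up, the work surface at z = 0. Lengths are in mm, angles in rad, forces in N, time in s.
With the tool pointing down it reaches from about 400 to 825 mm from the base axis. Payload 7 kg.
Tool frame: the origin (TCP) lies at the very end of the fingers, on their centre line; the grasp point (between the pads) lies 19 mm behind it; z points along the fingers, y is the line along which they close (so a half turn about z gives the same grasp; the last joint's range is limited). The gripper opens to 88 mm and grips with 3 to 60 N. Pads are 19 mm wide; open, the fingers measure 130 mm over their backs; the gripper's body (78 mm by 193 mm) begins 47 mm behind the grasp point.
Start: joints at [-1.039, 0.359, 0.012, 0, -1.224, -0.288], TCP at [162.914, -655.022, 188.661] pointing down, gripper open.
Joint ranges: [-3.07, 3.07], [-1.43, 2.12], [-1.02, 1.25], [-3.03, 1.67], [-3.05, -0], [-3.03, 3.03]. Speed limits (rad/s): [2.39, 2.39, 3.01, 3.14, 3.14, 3.14].

## Interface

Orientations are given as a unit quaternion [x, y, z, w].
In Python, from plant import bot gives the robot as it stands. Calls block until the motion is done:
- bot.move_ptp(position, orientation): joint-space move of the TCP to a pose.
- bot.line_to(position, velocity=150, ori=None): straight line of the TCP; ori=None keeps the orientation; velocity is the mean speed in mm/s.
- bot.move_joints(angles): joint-space move.
- bot.move_gripper(opening, force=None): finger opening in mm; force is the grip in N (None keeps the last); returns when the fingers have stopped.
- bot.pause(seconds).
- bot.solve_ik(position, orientation): joint angles nearest the present ones, or None.
- bot.read_state(): the state.
- bot.camera(name): name is "scene" or "side" or "wrist"; returns the picture (400x640x3 uint8, red, green, blue); there is no depth.
- bot.get_calibration(name): a dict with "fx", "fy", "cx", "cy" (pixels), "view" (4x4, takes a point from world to camera coordinates); the wrist camera has in their place "T_tool_cam" (4x4, takes a point from camera to tool coordinates, whose origin is the TCP and whose axes are the flange's). Camera axes: x right, y up, looking along -z (the intrinsics and any distortion apply to the point x, -y, -z); pixel columns grow to the right and rows downward; lengths in mm; the calibration is good to about 2 mm. A picture is of the moment at which its call begins: read the wrist's pose just before it. get_calibration takes no time and is no camera call.
A pose or a line that the arm cannot do raises bot.Unreachable and nothing moves.
- bot.close_job(): hands the job in; it is judged then, once.
The state is a dict: "t": time; "joint_pos": joint angles; "qvel": joint speeds; "tau": joint torques, N m; "tcp_pos": TCP position; "eef_rot": TCP orientation; "contact_force": force on the tool from outside, world axes, zero at the start; "moment": the same for the moment, N m; "width": finger opening in mm; "finger_force": force on a finger pad.
Only numpy, scipy, OpenCV 4.12 (cv2) and the standard library are available. Lean on these libraries where they do the work, as an engineer would, in place of code of your own. Each camera call takes 0.05 s, during which the arm holds its last target. There are 200 camera calls.

## Task

One of the plywood trays holds a mixture of turned drawer knobs and stud-topped furniture feet. Move each of its pieces into a free compartment of the tray that already holds its own kind, so that one tray ends full of knobs and the other full of feet, all standing upright, without shifting those two trays. Then stack the emptied tray squarely on the pile of empty trays, so that it nests fully home, leaving the pile where it stands.

Things in the scene. Friction and masses are not known exactly. Their poses are not given: they have to be found in the camera images.
- mixed_tray: Plywood tray 58 (x) x 162 (y) x 26 mm, alike at both ends, three 46 x 46 mm compartments centred at y = -52, 0, +52 mm. Origin: middle of its underside, z up. Heights from there: stacking foot (37 x 141 mm) 0 to 5, floor 9, dividers 19, outer wall tops 26 mm; all walls 6 mm thick, plain outside. 200 g. The mixed tray: starts full, with two knobs and one foot in any order.
- knob_tray: Same tray as mixed_tray, same size and origin. The knob tray: at the start just one knob stands in it.
- feet_tray: Same tray as mixed_tray, same size and origin. The feet tray: at the start two feet stand in it.
- empties: pile of two empty trays of the same kind, nested one on the other, 47 mm high together (one heavy piece, 700 g). Origin: middle of the underside, z up, long side along y. Another tray nests on top: its stacking foot drops inside the upper tray's outer walls (about 4.5 mm of play each way), and its origin is then 42 mm above this origin. Either way round fits.
- knob_1: turned drawer knob of dark wood, mushroom shaped, 48 mm tall, standing upright: base 28 mm across, waist 17 mm, head 33 mm across from 28 to 40 mm above the base, domed above that. Origin: centre of its base. Round about z. 45 g. Stands in the knob tray from the start.
- knob_2: turned drawer knob of dark wood, mushroom shaped, 48 mm tall, standing upright: base 28 mm across, waist 17 mm, head 33 mm across from 28 to 40 mm above the base, domed above that. Origin: centre of its base. Round about z. 45 g. Starts in the mixed tray.
- knob_3: turned drawer knob of dark wood, mushroom shaped, 48 mm tall, standing upright: base 28 mm across, waist 17 mm, head 33 mm across from 28 to 40 mm above the base, domed above that. Origin: centre of its base. Round about z. 45 g. Starts in the mixed tray.
- foot_1: turned furniture foot of the same dark wood, standing upright: 25 mm across at the bottom, widening to a straight 36 mm collar from 34 to 50 mm above the base, then a flat bright steel top plate and a thin threaded steel stud sticking up out of it to 72 mm. Origin: centre of its base. Round about z. 60 g. Stands in the feet tray from the start.
- foot_2: turned furniture foot of the same dark wood, standing upright: 25 mm across at the bottom, widening to a straight 36 mm collar from 34 to 50 mm above the base, then a flat bright steel top plate and a thin threaded steel stud sticking up out of it to 72 mm. Origin: centre of its base. Round about z. 60 g. Stands in the feet tray from the start.
- foot_3: turned furniture foot of the same dark wood, standing upright: 25 mm across at the bottom, widening to a straight 36 mm collar from 34 to 50 mm above the base, then a flat bright steel top plate and a thin threaded steel stud sticking up out of it to 72 mm. Origin: centre of its base. Round about z. 60 g. Starts in the mixed tray.
Mind the look-alikes: they are no part of the job. What is shaped like the knob_2 but red is not meant.

How it is judged:
By the outcome, as a careful person would: the job done as asked, in the order asked, and still so for the second after the job is handed in, with the robot touching nothing.
It also fails if it takes over 102 s, if anything falls off the work surface, if the arm or the gripper's body presses on something with over 40 N, if the wrist force passes 120 N, or if a joint passes its speed limit or range.

## Working session

There is one attempt and no reset: what is moved stays moved. The work goes in short steps, each a Python script; the robot and the scene stay as the last script left them, time stands still between calls to the robot, and variables do not carry over. Pictures are saved under pics/ and viewed, at most 14 in all, crops included, and the job is handed in when it is done.

```bash
ls; mkdir -p pics; python3 - <<'E'
from plant import bot
import cv2, numpy as np
for n in("scene","side"):
    cv2.imwrite(f"pics/{n}0.png",bot.camera(n)[:,:,::-1]); print(n,bot.get_calibration(n))
print(bot.get_calibration("wrist")); print(bot.read_state())
E
```

```text
pics
scene {'fx': 486.21178542362605, 'fy': 486.21178542362605, 'cx': 324.41099607135413, 'cy': 196.6908664032587, 'view': array([[ 5.42093877e-01, -8.40293729e-01,  6.37792579e-03,
        -4.98754914e+02],
       [ 3.92451232e-01,  2.59876542e-01,  8.82295990e-01,
        -1.67469281e+02],
       [-7.43045260e-01, -4.75784229e-01,  4.70651792e-01,
        -8.27981678e+02],
       [ 0.00000000e+00,  0.00000000e+00,  0.00000000e+00,
         1.00000000e+00]])}
side {'fx': 427.73909148327255, 'fy': 427.73909148327255, 'cx': 320.6606045359411, 'cy': 200.83615921963272, 'view': array([[ 9.27514805e-01, -3.73779641e-01, -2.25083715e-03,
        -5.78282724e+02],
       [ 1.92586900e-01,  4.72716164e-01,  8.59912620e-01,
        -1.46533268e+01],
       [-3.20353823e-01, -7.98015168e-01,  5.10436303e-01,
        -9.81220851e+02],
       [ 0.00000000e+00,  0.00000000e+00,  0.00000000e+00,
         1.00000000e+00]])}
{'fx': 356.797896983406, 'fy': 356.797896983406, 'cx': 315.9862970918473, 'cy': 194.47599614021573, 'T_tool_cam': array([[-8.99717968e-04,  9.67937716e-01,  2.51188709e-01,
   
[... 267 characters left out ...]
0000e+00]])}
{'t': 0.1, 'joint_pos': array([-1.03888843e+00,  3.59327748e-01,  1.12044006e-02, -2.82841450e-04,
       -1.22410099e+00, -2.88116903e-01]), 'qvel': array([ 0.0020184 , -0.00072591,  0.00269542,  0.0009914 , -0.00040881,
       -0.00025   ]), 'tau': array([-1.53682882e-03, -5.84163272e+01,  2.93750292e+01,  7.01561943e+00,
        1.01569746e-02, -5.12647239e-05]), 'tcp_pos': array([ 162.80079773, -654.59735385,  187.83644022]), 'eef_rot': array([-1.21546034e-01,  9.92585530e-01,  7.07830383e-04, -1.62666349e-04]), 'contact_force': array([0.20114176, 0.44658298, 0.8027781 ]), 'moment': array([0.00448062, 0.01419092, 0.00944693]), 'finger_force': 0.0, 'width': 87.52223691378008}
```

View pics/scene0.png

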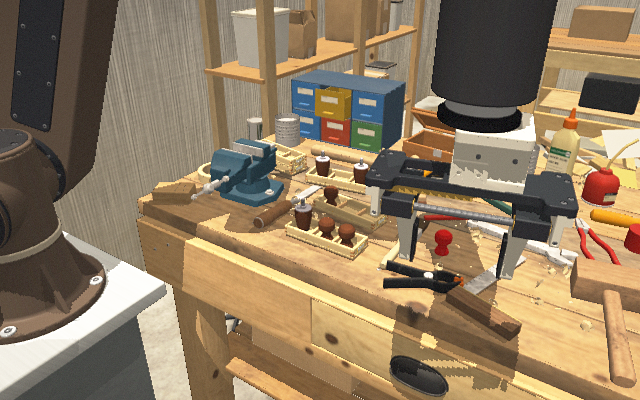

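View pics/side0.png

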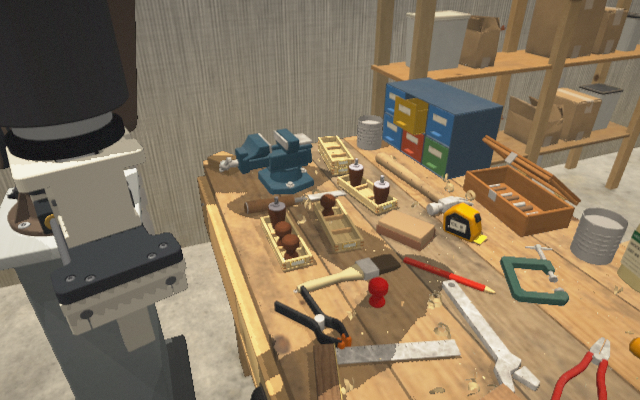

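The scene view shows the mixed tray at about (325,235) with a foot at its far end and two knobs. The knob tray is at (350,210), the feet tray at (340,175) and the empties pile at about (285,160), behind the vise. The side view shows the same four at (287,243), (333,222), (367,195) and (335,153).

```bash
cat > h.py <<'E'
import numpy as np, cv2
from plant import bot
from scipy.spatial.transform import Rotation as R
def Tcam(n):
    c=bot.get_calibration(n)
    if n!="wrist": return np.linalg.inv(c["view"]),c
    s=bot.read_state(); T=np.eye(4); T[:3,:3]=R.from_quat(s["eef_rot"]).as_matrix(); T[:3,3]=s["tcp_pos"]
    return T@c["T_tool_cam"],c
def ray(T,c,uv,z):
    d=T[:3,:3]@np.array([(uv[0]-c["cx"])/c["fx"],-(uv[1]-c["cy"])/c["fy"],-1]); o=T[:3,3]
    return o+d*(z-o[2])/d[2]
def q(a):  # tool down, tool-y (closing line) at world angle a (mod pi)
    return R.from_matrix(np.array([[np.sin(a),np.cos(a),0],[-np.cos(a),np.sin(a),0],[0,0,-1]]).T.T).as_quat()
E
python3 - <<'E'
from h import *
for n,l in (("side",dict(mixed=(287,243),knob=(333,222),feet=(367,195),emp=(335,152))),("scene",dict(mixed=(325,238),knob=(350,210),feet=(342,178),emp=(285,158)))):
    T,c=Tcam(n)
    for k,v in l.items(): print(n,k,ray(T,c,v,50 if k=="emp" else 26).round())
print(R.from_quat(q(0)).as_matrix().round(2), R.from_quat(bot.read_state()["eef_rot"]).as_matrix().round(2))
for p in ((520,0,250),(480,50,260),(450,0,300),(520,-50,250)):
  for a in (-1.57,0,1.57,3.14): print(p,a,bot.solve_ik(p,q(a)))
E
```

```text
side mixed [ 411. -354.   26.]
side knob [ 522. -321.   26.]
side feet [ 637. -248.   26.]
side emp [643. -51.  50.]
scene mixed [ 391. -343.   26.]
scene knob [ 513. -328.   26.]
scene feet [ 638. -233.   26.]
scene emp [615. -79.  50.]Traceback (most recent call last):
  File "<stdin>", line 5, in <module>
  File "h.py", line 13, in q
    return R.from_matrix(np.array([[np.sin(a),np.cos(a),0],[-np.cos(a),np.sin(a),0],[0,0,-1]]).T.T).as_quat()
           ~~~~~~~~~~~~~^^^^^^^^^^^^^^^^^^^^^^^^^^^^^^^^^^^^^^^^^^^^^^^^^^^^^^^^^^^^^^^^^^^^^^^^^^^
  File "scipy/spatial/transform/_rotation.pyx", line 1143, in scipy.spatial.transform._rotation.Rotation.from_matrix
ValueError: Non-positive determinant (left-handed or null coordinate frame) in rotation matrix 0: [[ 0.  1.  0.]
 [-1.  0.  0.]
 [ 0.  0. -1.]].
```

```bash
sed -i 's/return R.from_matrix.*/return R.from_matrix([[-np.sin(a),np.cos(a),0],[np.cos(a),np.sin(a),0],[0,0,-1]]).as_quat()/' h.py
python3 - <<'E'
from h import *
for p in ((480,-220,300),):
    a=np.pi/2
    print(bot.solve_ik(p,q(a)))
    bot.move_ptp(p,q(a)); bot.pause(.2)
T,c=Tcam("wrist"); s=bot.read_state(); print(s["t"],s["tcp_pos"],s["eef_rot"])
im=bot.camera("wrist")[:,:,::-1]; cv2.imwrite("pics/w1.png",im)
cv2.imwrite("pics/w1b.png",cv2.resize(im,(800,500),interpolation=cv2.INTER_CUBIC))
np.save("w1T.npy",T)
cv2.imwrite("pics/s1.png",cv2.resize(bot.camera("side")[120:280,200:440,::-1],(780,520),interpolation=cv2.INTER_CUBIC))
E
```

```text
[-0.05801153  0.05972435 -0.12112695  0.         -1.38994503 -1.5127848 ]
2.2833 [ 479.79924649 -220.51550859  299.74075201] [ 4.60041484e-04  9.99999862e-01  1.96335414e-05 -2.52429332e-04]
```

View pics/w1b.png

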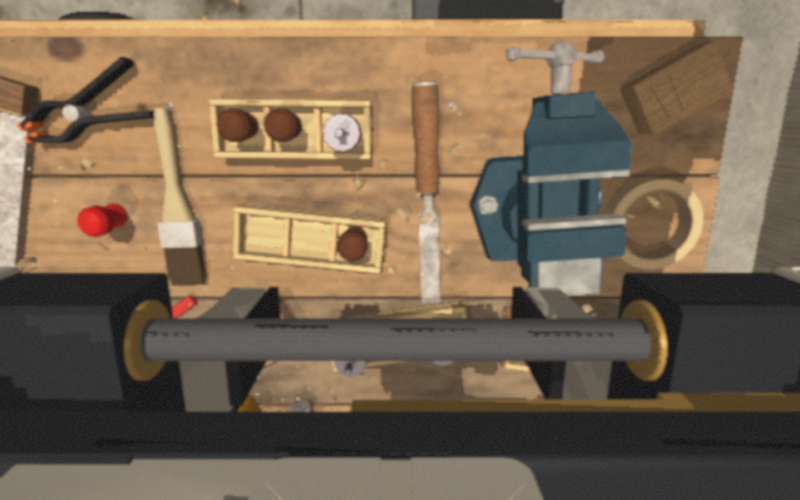

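The wrist view shows the mixed tray at about (290,130), with two knobs on its left and the foot at (342,132). The knob tray is at (310,240) with its knob at (352,244). The feet tray and the pile are hidden by the gripper, so I'll look from the other side with a half turn.

```bash
python3 - <<'E'
from h import *
p=(520,-160,300); a=-np.pi/2
print(bot.solve_ik(p,q(a)))
bot.move_ptp(p,q(a)); bot.pause(.2)
T,c=Tcam("wrist"); s=bot.read_state(); print(s["t"],s["tcp_pos"])
im=bot.camera("wrist")[:,:,::-1]; cv2.imwrite("pics/w2.png",im)
cv2.imwrite("pics/w2b.png",cv2.resize(im,(800,500),interpolation=cv2.INTER_CUBIC))
np.save("w2T.npy",T)
E
```

```text
[ 0.06178015  0.08798368 -0.09011768  0.         -1.39269497  1.50901618]
5.1417 [ 519.98787776 -160.0394146   300.0161306 ]
```

View pics/w2b.png

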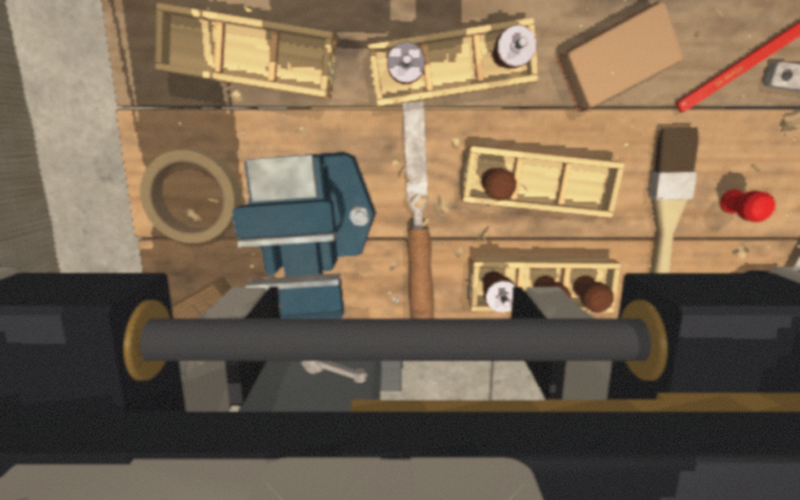

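The half-turn view shows the pile at top left, about (245,50), and the feet tray at (453,60) with feet in both end compartments and the middle free. The knob tray is at (543,180) with its knob in the +y end. I'll crop close to read the rim corners.

```bash
python3 - <<'E'
from h import *
a=cv2.imread("pics/w1.png")[70:225,160:320]; b=cv2.imread("pics/w2.png")
def up(im,s): 
    im=cv2.resize(im,None,fx=s,fy=s,interpolation=cv2.INTER_CUBIC)
    return im
cv2.imwrite("pics/c1.png",up(a,3.8))
l=up(b[0:90,110:280],4.5); r=up(b[0:90,280:450],4.5)
o=np.vstack([up(b[0:90,110:280],3.3),up(b[0:90,280:450],3.3)]); cv2.imwrite("pics/c2.png",o); print(o.shape)
E
```

```text
(594, 561, 3)
```

View pics/c1.png

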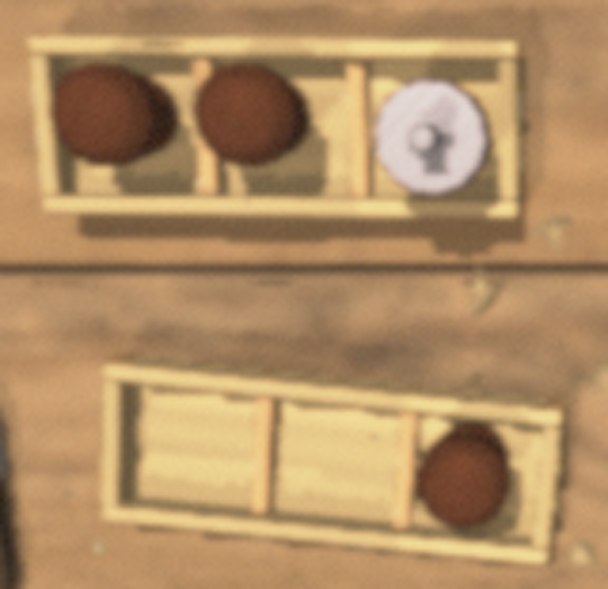

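View pics/c2.png

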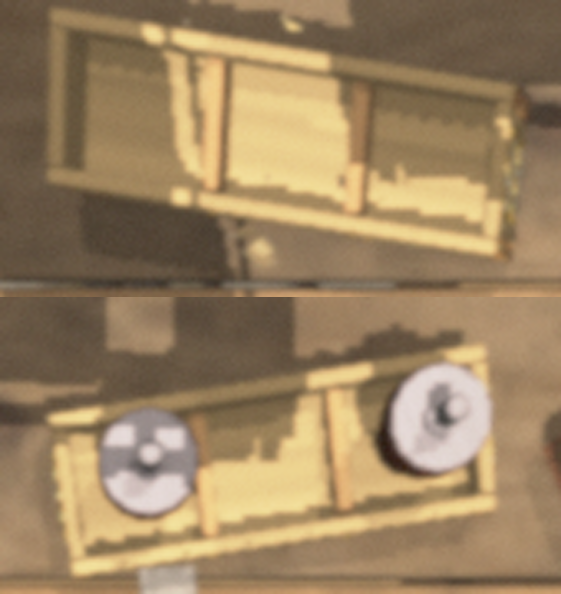

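The first crop gives the rim corners of the mixed tray (30,40),(517,42),(517,215),(45,213) and of the knob tray (105,365),(560,410),(549,562),(105,518). The second gives the pile (52,10),(518,88),(500,252),(50,180) and the feet tray (50,417),(485,347),(495,505),(75,573). Next I'll cast these and check the sizes.

```bash
python3 - <<'E'
from h import *
c=bot.get_calibration("wrist"); T1=np.load("w1T.npy"); T2=np.load("w2T.npy")
def rect(name,T,pts,s,off,z):
    P=np.array([ray(T,c,((u+.5)/s-.5+off[0],(v+.5)/s-.5+off[1]),z)[:2] for u,v in pts])
    L=[np.linalg.norm(P[i]-P[(i+1)%4]) for i in range(4)]
    d=(P[1]+P[2]-P[0]-P[3]); a=np.arctan2(d[1],d[0])
    print(name,P.mean(0).round(1),"long ang",round(np.degrees(a)%180,2),"sides",np.round(L,1))
def pt(name,T,u,v,s,off,z): print(name,ray(T,c,((u+.5)/s-.5+off[0],(v+.5)/s-.5+off[1]),z).round(1))
o=(160,70)
rect("mixed",T1,[(30,40),(517,42),(517,215),(45,213)],3.8,o,26)
rect("knobt",T1,[(105,365),(560,410),(549,562),(105,518)],3.8,o,26)
pt("kA",T1,106,114,3.8,o,46);pt("kB",T1,250,113,3.8,o,46);pt("fC",T1,431,137,3.8,o,59);pt("k1",T1,463,476,3.8,o,46)
rect("pile",T2,[(52,10),(518,88),(500,252),(50,180)],3.3,(110,0),47)
rect("feet",T2,[(50,120),(485,50),(495,208),(75,276)],3.3,(280,0),26)
pt("f1",T2,150,165,3.3,(280,0),59);pt("f2",T2,439,120,3.3,(280,0),59)
Ts,cs=Tcam("side"); print("tin base", ray(Ts,cs,(370,145),0).round(), "vise top",ray(Ts,cs,(290,140),60).round())
E
```

```text
mixed [ 414.4 -326.5] long ang 89.66 sides [160.6  56.2 160.6  56.1]
knobt [ 530.5 -314.5] long ang 84.03 sides [159.9  56.5 160.6  56. ]
kA [ 409.6 -376.6   46. ]
kB [ 409.4 -330.5   46. ]
fC [ 416.8 -271.3   59. ]
k1 [ 529.5 -265.5   46. ]
pile [656.9 -18.9] long ang 81.18 sides [161.8  55.3 161.5  55.6]
feet [ 649.2 -217.8] long ang 98.55 sides [160.4  54.8 159.8  55.7]
f1 [ 645.  -170.5   59. ]
f2 [ 659.3 -269.5   59. ]
tin base [806.  57.   0.] vise top [553.  47.  60.]
```

All four rectangles come out at roughly 160 x 56 against the true 162 x 58, and the pieces sit at the expected compartment spots. Starting the transfers.

```bash
cat >> h.py <<'E'
def comp(c,deg,k): t=np.radians(deg); return np.array(c)+52*k*np.array([np.cos(t),np.sin(t)])
def carry(src,adeg0,dst,adeg1,z,w,op,force=15):
    q0,q1=q(np.radians(adeg0)),q(np.radians(adeg1)); H=z+90
    bot.move_gripper(op)
    bot.move_ptp((*src,H),q0); bot.line_to((*src,z),130)
    bot.move_gripper(0,force); wa=bot.read_state()["width"]
    bot.line_to((*src,H),150); s=bot.read_state()
    print("grip",wa,"lifted",s["width"],s["finger_force"],s["t"])
    if abs(s["width"]-w)>4: raise SystemExit("bad grasp")
    bot.line_to((*dst,H),250,ori=q1); bot.line_to((*dst,z+15),150); bot.line_to((*dst,z+.7),40)
    bot.move_gripper(op); bot.line_to((*dst,H),150); print("done",bot.read_state()["t"])
E
python3 - <<'E'
from h import *
carry((416.8,-271.3),-.34,(649.2,-217.8),8.55,33,36,58)
K=((530.5,-314.5),84.03)
carry((409.6,-376.6),-.34,comp(*K,-1),-5.97,28,33,54)
carry((409.4,-330.5),-.34,comp(*K,0),-5.97,28,33,54)
bot.move_ptp((450,-220,300),q(np.pi/2)); bot.pause(.2)
T,c=Tcam("wrist"); np.save("w3T.npy",T); im=bot.camera("wrist")[:,:,::-1]; cv2.imwrite("pics/w3.png",im)
a=cv2.resize(im[50:240,130:350],(660,570),interpolation=cv2.INTER_CUBIC); cv2.imwrite("pics/c3.png",a)
cv2.imwrite("pics/s3.png",cv2.resize(bot.camera("side")[120:280,200:440,::-1],(780,520),interpolation=cv2.INTER_CUBIC))
print(bot.read_state()["t"])
E
```

```text
grip 6.1107064037746035 lifted 5.868724523919104 14.999825209379196 12.1bad grasp
```

```bash
python3 - <<'E'
from h import *
s=bot.read_state(); print(s["tcp_pos"],R.from_quat(s["eef_rot"]).as_matrix().round(2),s["width"])
a=cv2.resize(bot.camera("side")[100:300,150:450,::-1],(780,520),interpolation=cv2.INTER_CUBIC)
cv2.imwrite("pics/s2.png",a)
E
```

```text
[ 416.15637977 -270.99445269  122.20116078] [[ 0.01  1.   -0.  ]
 [ 1.   -0.01  0.  ]
 [ 0.   -0.   -1.  ]] 5.868724523919104
```

View pics/s2.png

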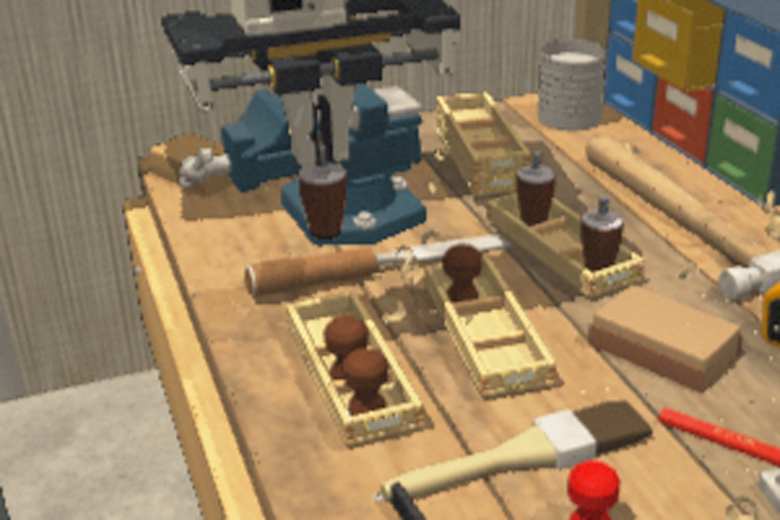

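The picture shows the foot hanging upright from the closed fingertips, held by its stud near (323,170). I need to know at what height it hangs.

```bash
python3 - <<'E'
from h import *
s=bot.read_state(); p=s["tcp_pos"]
c=bot.get_calibration("side");V=c["view"]
for z in (122,110,100,90,80,72,65,60,50):
    q_=V@np.array([p[0],p[1],z,1]); u=c["cx"]+c["fx"]*q_[0]/-q_[2]; v=c["cy"]-c["fy"]*q_[1]/-q_[2]
    print(z,round((u-150)*2.6),round((v-100)*2.6))
print(s["contact_force"],s["moment"])
E
```

```text
122 322 206
110 323 220
100 324 232
90 324 243
80 325 254
72 326 263
65 326 271
60 327 276
50 327 287
[ 0.81262846 -0.18059425 -1.35763815] [-0.15392106  0.10033333 -0.01469924]
```

```bash
python3 - <<'E'
from h import *
c=bot.get_calibration("scene");V=c["view"]
def pj(P): 
    k=V@np.array([*P,1]); return c["cx"]+c["fx"]*k[0]/-k[2], c["cy"]-c["fy"]*k[1]/-k[2]
Rm=R.from_quat([-0.1215,0.9926,0,0]).as_matrix(); p=np.array([162.8,-654.6,187.8])
im=cv2.imread("pics/scene0.png")
print([np.round(pj(p+Rm@np.array([0,y,z])),0) for z in(0,-28) for y in (-50,50)])
p=bot.read_state()["tcp_pos"]; i2=bot.camera("scene")[:,:,::-1].copy()
for z in (-22,0,28): 
    u,v=pj(p+[0,0,z]); print(z,u,v); cv2.line(i2,(int(u)+18,int(v)),(int(u)+26,int(v)),(0,255,0),1)
u,v=map(int,pj(p)); cv2.imwrite("pics/s4.png",cv2.resize(i2[v-70:v+50,u-80:u+80],(800,600),interpolation=cv2.INTER_CUBIC))
E
```

```text
[array([495., 302.]), array([405., 283.]), array([500., 282.]), array([407., 263.])]
-22 301.6884451134349 189.88199548248983
0 301.51274196014 179.8816257103256
28 301.2835071192319 166.8344314468546
```

View pics/s4.png

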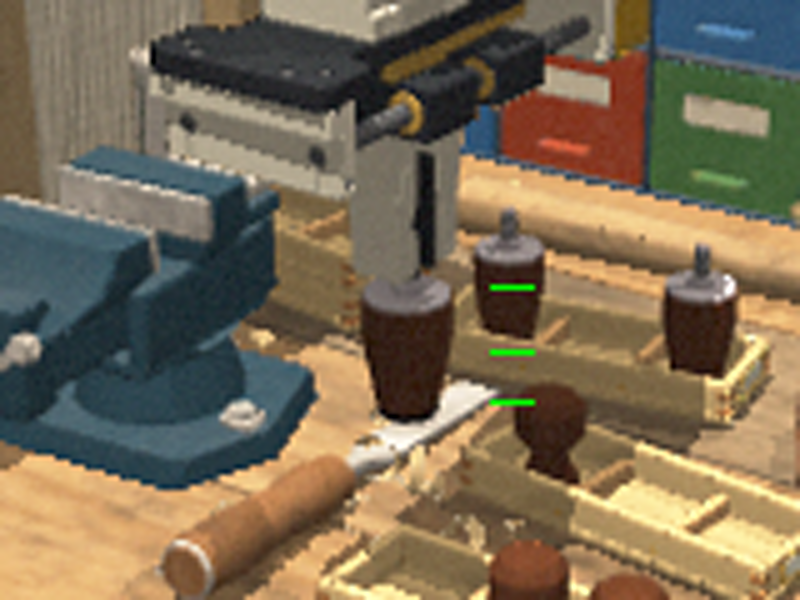

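Both scene pictures show the real fingertips about 28 mm above the reported TCP. The fingers therefore closed on the stud, with the foot hanging straight and lifted exactly. The stud grip is sound, so I'll place the foot at its pick height, then measure the fingertip offset by touching bare bench gently.

```bash
python3 - <<'E'
from h import *
d=(649.2,-217.8); q1=q(np.radians(8.55))
bot.line_to((*d,123),250,ori=q1); bot.line_to((*d,48),150)
f0=bot.read_state()["contact_force"][2]
bot.line_to((*d,33.7),30); print("place",bot.read_state()["contact_force"][2]-f0,bot.read_state()["tcp_pos"])
bot.move_gripper(30); bot.line_to((*d,123),150)
T1=np.load("w1T.npy"); c=bot.get_calibration("wrist"); b=ray(T1,c,(392/1.25,145/1.25),0); print(b)
bot.move_gripper(0,15)
bot.move_ptp((b[0],b[1],60),q(0)); bot.line_to((b[0],b[1],-10),80); bot.pause(.1)
f0=bot.read_state()["contact_force"][2]
for z in np.arange(-12,-40,-2):
    bot.line_to((b[0],b[1],z),60); s=bot.read_state(); f=s["contact_force"][2]-f0
    if abs(f)>4: print("touch",z,s["tcp_pos"],f); break
else: print("no touch",s["tcp_pos"],f)
bot.line_to((b[0],b[1],90),150)
print(bot.read_state()["t"])
E
```

```text
place -0.025600844307377635 [ 649.15793184 -217.78728095   33.55982844]
[ 431.03926893 -223.63842712    0.        ]Traceback (most recent call last):
  File "<stdin>", line 9, in <module>
plant.Unreachable: the arm cannot take that pose within its joint ranges
```

```bash
python3 - <<'E'
from h import *
print(bot.read_state()["joint_pos"].round(2),bot.read_state()["t"])
for p in ((431,-223),(412,-330),(412,-377),(414,-326),(530,-314),(525,-366),(657,-19)):
  for z in (110,0,-30):
    print(p,z,[a for a in range(-180,181,15) if bot.solve_ik((*p,z),q(np.radians(a))) is not None])
E
```

```text
[-0.04  0.42 -0.05  0.   -1.1  -2.95] 16.675
(431, -223) 110 [-180, -165, -150, -135, -120, -105, -90, -75, -60, -45, -30, -15, 15, 30, 45, 60, 75, 90, 105, 120, 135, 150, 165, 180]
(431, -223) 0 [-180, -165, -150, -135, -120, -105, -90, -75, -60, -45, -30, -15, 15, 30, 45, 60, 75, 90, 105, 120, 135, 150, 165, 180]
(431, -223) -30 [-180, -165, -150, -135, -120, -105, -90, -75, -60, -45, -30, -15, 15, 30, 45, 60, 75, 90, 105, 120, 135, 150, 165, 180]
(412, -330) 110 [-180, -165, -150, -135, -120, -105, -90, -75, -60, -45, -30, 0, 15, 30, 45, 60, 75, 90, 105, 120, 135, 150, 165, 180]
(412, -330) 0 [-180, -165, -150, -135, -120, -105, -90, -75, -60, -45, -30, 0, 15, 30, 45, 60, 75, 90, 105, 120, 135, 150, 165, 180]
(412, -330) -30 [-180, -165, -150, -135, -120, -105, -90, -75, -60, -45, -30, 0, 15, 30, 45, 60, 75, 90, 105, 120, 135, 150, 165, 180]
(412, -377) 110 [-180, -165, -150, -135, -120, -105, -90, -75, -60, -45, -30, -15, 0, 15, 30, 45, 60, 75, 90, 105, 120, 135, 150, 165, 180]
(412, -377) 0 [-180, -165, -150, -135, -120, -105, -90, -75, -60, -45, -30, -15, 0, 15, 30, 45, 60, 75,
[... 1086 characters left out ...]
105, 120, 135, 150, 165, 180]
(525, -366) 0 [-180, -165, -150, -135, -120, -105, -90, -75, -60, -45, -30, 0, 15, 30, 45, 60, 75, 90, 105, 120, 135, 150, 165, 180]
(525, -366) -30 [-180, -165, -150, -135, -120, -105, -90, -75, -60, -45, -30, 0, 15, 30, 45, 60, 75, 90, 105, 120, 135, 150, 165, 180]
(657, -19) 110 [-180, -165, -150, -135, -120, -105, -90, -75, -60, -45, -30, -15, 0, 30, 45, 60, 75, 90, 105, 120, 135, 150, 165, 180]
(657, -19) 0 [-180, -165, -150, -135, -120, -105, -90, -75, -60, -45, -30, -15, 0, 30, 45, 60, 75, 90, 105, 120, 135, 150, 165, 180]
(657, -19) -30 [-180, -165, -150, -135, -120, -105, -90, -75, -60, -45, -30, -15, 0, 30, 45, 60, 75, 90, 105, 120, 135, 150, 165, 180]
```

```bash
python3 - <<'E'
from h import *
b=(431,-223.6); Q=q(np.pi)
bot.move_ptp((*b,60),Q); bot.line_to((*b,-10),100); bot.pause(.1)
f0=bot.read_state()["contact_force"][2]
for z in np.arange(-12,-40,-2):
    bot.line_to((*b,z),60); s=bot.read_state(); f=s["contact_force"][2]-f0
    if abs(f)>4: print("touch",z,s["tcp_pos"],f); break
else: print("no touch",s["tcp_pos"],f)
bot.line_to((*b,90),150)
print(bot.read_state()["t"])
E
```

```text
touch -38 [ 431.33306465 -223.67426164  -37.59105364] 8.532625625234356
24.6833
```

The touch puts the real fingertip about 37 mm above the reported TCP. Now the knobs, with the tip at z about 32 (command z = -5), across the straight part of the head.

```bash
python3 - <<'E'
from h import *
K=((530.5,-314.5),84.03)
def go(src,dst):
    z=-5;H=z+75;q0=q(np.radians(179.66));q1=q(np.radians(174.03))
    bot.move_gripper(56,12); bot.move_ptp((*src,H),q0); bot.line_to((*src,z),130)
    bot.move_gripper(0,12); bot.line_to((*src,H),170); s=bot.read_state(); print(s["width"],s["finger_force"],s["t"])
    if abs(s["width"]-33)>4: raise SystemExit("bad")
    bot.line_to((*dst,H),250,ori=q1); bot.line_to((*dst,z+12),170); bot.line_to((*dst,z+.7),40)
    bot.move_gripper(56); bot.line_to((*dst,H),170)
go((409.6,-376.6),comp(*K,-1))
go((409.4,-330.5),comp(*K,0))
bot.move_ptp((450,-230,300),q(np.pi/2)); bot.pause(.2)
T,c=Tcam("wrist"); np.save("w3T.npy",T); im=bot.camera("wrist")[:,:,::-1]; cv2.imwrite("pics/w3.png",im)
cv2.imwrite("pics/c3.png",cv2.resize(im[50:240,130:350],(660,570),interpolation=cv2.INTER_CUBIC))
cv2.imwrite("pics/s3.png",cv2.resize(bot.camera("side")[110:270,200:440,::-1],(780,520),interpolation=cv2.INTER_CUBIC))
print(bot.read_state()["t"])
E
```

```text
31.83632619665286 11.999979948741384 28.2417
32.11510591321287 12.00003451667726 33.65
38.2
```

View pics/c3.png

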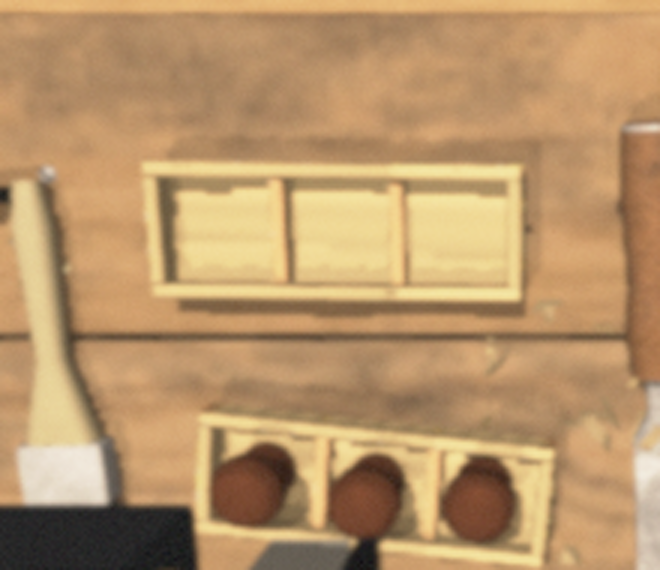

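View pics/s3.png

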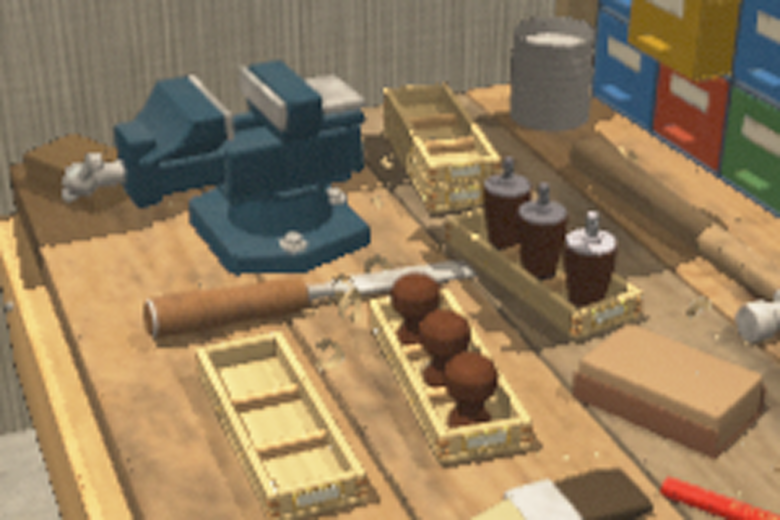

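Both pictures show three knobs upright in the knob tray, three feet upright in the feet tray and the mixed tray empty at crop (335,232). Before lifting the tray I'll re-measure it, compare the knob tray between the two wrist views for camera bias, and triangulate the vise corner nearest the pile.

```bash
python3 - <<'E'
from h import *
c=bot.get_calibration("wrist"); T2=np.load("w2T.npy");T3=np.load("w3T.npy")
def rect(name,T,pts,s,off,z):
    P=np.array([ray(T,c,((u+.5)/s-.5+off[0],(v+.5)/s-.5+off[1]),z)[:2] for u,v in pts])
    d=(P[1]+P[2]-P[0]-P[3]); print(name,P.mean(0).round(1),round(np.degrees(np.arctan2(d[1],d[0]))%180,2),[round(np.linalg.norm(P[i]-P[(i+1)%4]),1) for i in range(4)])
rect("mixed",T3,[(143,162),(524,166),(521,301),(154,297)],3,(130,50),26)
rect("knob3",T3,[(202,412),(554,450),(541,565),(196,528)],3,(130,50),26)
rect("knob2",T2,[(471,146),(623,162),(613,216),(463,201)],1.25,(0,0),26)
Ts,cs=Tcam("side")
def tri(a,b):
    rs=[]
    for T,cc,uv in((T2,c,a),(Ts,cs,b)):
        o=T[:3,3]; d=ray(T,cc,uv,0)-o; d/=np.linalg.norm(d); rs.append((o,np.eye(3)-np.outer(d,d)))
    X=np.linalg.solve(rs[0][1]+rs[1][1],rs[0][1]@rs[0][0]+rs[1][1]@rs[1][0]); return X.round(),[round(np.linalg.norm(M@(X-o)),1) for o,M in rs]
print("anvil corner",tri((254,122),(200+361/3.25,110+97/3.25)))
print("pile back-left",tri((110+52/3.3,10/3.3),(200+440/3.25,110+84/3.25)))
print("pile front-left",tri((110+50/3.3,180/3.3),(200+386/3.25,110+87/3.25)))
print("pile front-right",tri((110+500/3.3,252/3.3),(200+431/3.25,110+172/3.25)))
E
```

```text
mixed [ 414.  -326.2] 89.35 [np.float64(161.5), np.float64(57.4), np.float64(160.5), np.float64(57.2)]
knob3 [ 530.  -314.8] 83.49 [np.float64(159.2), np.float64(56.0), np.float64(160.4), np.float64(55.6)]
knob2 [ 531.9 -314.8] 84.14 [np.float64(159.2), np.float64(57.1), np.float64(161.9), np.float64(57.4)]
anvil corner (array([564., -94., 112.]), [np.float64(2.9), np.float64(2.9)])
pile back-left (array([695.,  58.,  47.]), [np.float64(2.1), np.float64(2.1)])
pile front-left (array([642.,  63.,  50.]), [np.float64(1.0), np.float64(1.0)])
pile front-right (array([618., -94.,  42.]), [np.float64(0.5), np.float64(0.5)])
```

```bash
python3 - <<'E'
from h import *
c=bot.get_calibration("wrist"); T2=np.load("w2T.npy"); Ts,cs=Tcam("side")
for n,p in dict(anvR=(318,152),anvL=(245,158),anvLf=(252,203),jawL=(234,206),jawR=(338,200),blockTR=(352,152)).items():
    print(n,[ray(T2,c,(p[0]/1.25,p[1]/1.25),z)[:2].round() for z in (90,110)])
# side: anvil back corner / front corner heights at varied z
for n,p in dict(sAnvFR=(361,97),sAnvBR=(335,75),sAnvBL=(308,80)).items():
    print(n,[ray(Ts,cs,(200+p[0]/3.25,110+p[1]/3.25),z)[:2].round() for z in (90,110)])
im=cv2.imread("pics/w2.png"); cv2.imwrite("pics/c4.png",cv2.resize(im[0:200,100:320],(660,600),interpolation=cv2.INTER_CUBIC))
E
```

```text
anvR [array([566., -91.]), array([567., -95.])]
anvL [array([561., -26.]), array([562., -32.])]
anvLf [array([520., -29.]), array([524., -35.])]
jawL [array([517., -12.]), array([521., -19.])]
jawR [array([ 523., -108.]), array([ 526., -110.])]
blockTR [array([ 566., -122.]), array([ 567., -124.])]
sAnvFR [array([581., -41.]), array([564., -86.])]
sAnvBR [array([578.,  10.]), array([561., -37.])]
sAnvBL [array([554.,   8.]), array([538., -39.])]
```

View pics/c4.png

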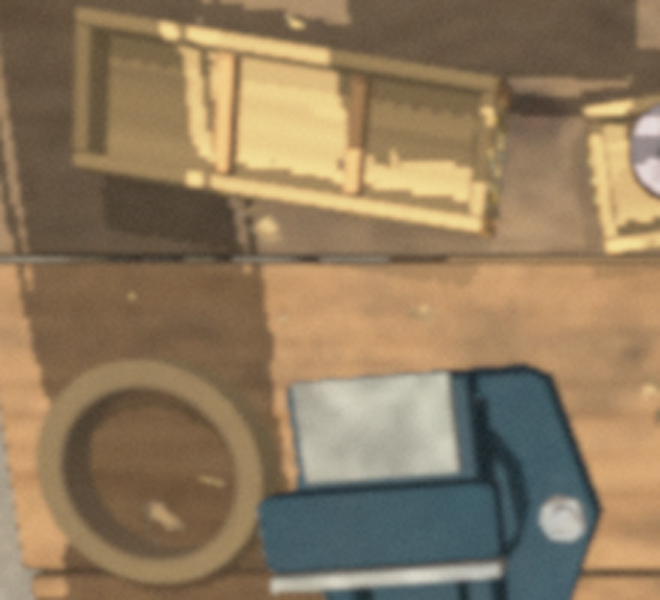

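The crop shows the pile clear of the vise, with the anvil's near corner at crop (290,385). A centred grip would bring the gripper body over that anvil corner. I'll grip the tray 25 mm toward its +y end instead, which clears it by about 14 mm.

```bash
python3 - <<'E'
from h import *
def u(d): return np.array([np.cos(np.radians(d)),np.sin(np.radians(d))])
src=np.array([414.6,-326.3])+25*u(89.45); dst=np.array([656.3,-18.9])+25*u(81.2)
q0,q1=q(np.radians(179.45)),q(np.radians(171.2)); z=-28
bot.move_gripper(82,40); bot.move_ptp((*src,50),q0); bot.line_to((*src,z),120)
bot.move_gripper(0,40); s=bot.read_state(); print("w",s["width"],s["tcp_pos"])
bot.line_to((*src,z+5),40); bot.line_to((*src,115),200); s=bot.read_state(); print("w",s["width"],s["t"],s["contact_force"])
if abs(s["width"]-58)>3: raise SystemExit("bad")
bot.line_to((*dst,115),250,ori=q1); bot.line_to((*dst,z+42+22),150); bot.pause(.2)
print(bot.read_state()["t"])
for n in("scene","side"): globals()[n]=bot.camera(n)[:,:,::-1]
cv2.imwrite("pics/p1.png",np.hstack([cv2.resize(side[90:230,260:400],(400,400),interpolation=cv2.INTER_CUBIC),cv2.resize(scene[100:220,210:330],(400,400),interpolation=cv2.INTER_CUBIC)]))
E
```

```text
w 57.74449381070253 [ 414.99921166 -301.36216705  -27.59637865]
w 57.31875046874777 42.8417 [-0.28086164  0.20274321 -2.80885804]
45.4417
```

View pics/p1.png

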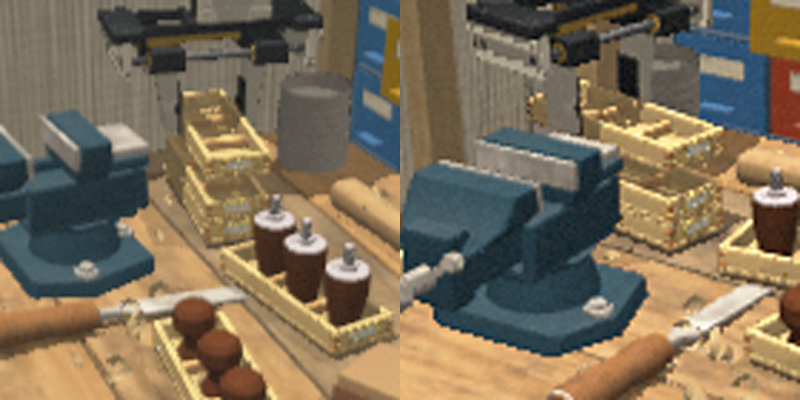

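The tray hangs level, directly above the pile and aligned with it in both views. Lowering it with a force watch.

```bash
python3 - <<'E'
from h import *
d=bot.read_state()["tcp_pos"][:2]
t=np.radians(81.2); d=np.array([656.3,-18.9])+25*np.array([np.cos(t),np.sin(t)])
f0=bot.read_state()["contact_force"].copy()
bot.line_to((*d,22),60)
for z in np.arange(21,11,-1):
    bot.line_to((*d,z),25); s=bot.read_state(); f=s["contact_force"]-f0; print(z,s["tcp_pos"][2].round(1),f.round(1))
    if np.linalg.norm(f)>6: break
print(s["t"])
for n in("scene","side"): globals()[n]=bot.camera(n)[:,:,::-1]
cv2.imwrite("pics/p2.png",np.hstack([cv2.resize(side[90:230,260:400],(400,400),interpolation=cv2.INTER_CUBIC),cv2.resize(scene[100:220,210:330],(400,400),interpolation=cv2.INTER_CUBIC)]))
E
```

```text
21 21.1 [ 1.2 -0.7 -0.1]
20 20.0 [ 1.3  0.3 -0.6]
19 18.9 [ 1.1  0.  -0.5]
18 17.9 [ 1.  -0.3 -1. ]
17 16.9 [ 1.  -0.4 -0.7]
16 15.9 [ 0.8 -0.1 -0.1]
15 14.9 [ 1.3  0.4 -0.7]
14 14.5 [-0.9  0.3  4.1]
13 14.4 [-3.7  0.3 11.3]
48.175
```

It made contact at 14.4 mm, which is pick height plus 42, so the tray is fully nested. Releasing and checking.

```bash
python3 - <<'E'
from h import *
t=np.radians(81.2); d=np.array([656.3,-18.9])+25*np.array([np.cos(t),np.sin(t)])
bot.line_to((*d,14.4),25); bot.move_gripper(80); bot.line_to((*d,150),150)
bot.move_ptp((500,-160,290),q(-np.pi/2)); bot.pause(.3)
T,c=Tcam("wrist"); w=bot.camera("wrist")[:,:,::-1]; side=bot.camera("side")[:,:,::-1]
np.save("w5T.npy",T); cv2.imwrite("pics/w5.png",w)
cv2.imwrite("pics/p3.png",np.vstack([cv2.resize(w[0:110,100:420],(800,275),interpolation=cv2.INTER_CUBIC),cv2.resize(side[100:230,220:540],(800,325),interpolation=cv2.INTER_CUBIC)]))
print(bot.read_state()["t"])
E
```

```text
52.325
```

View pics/p3.png

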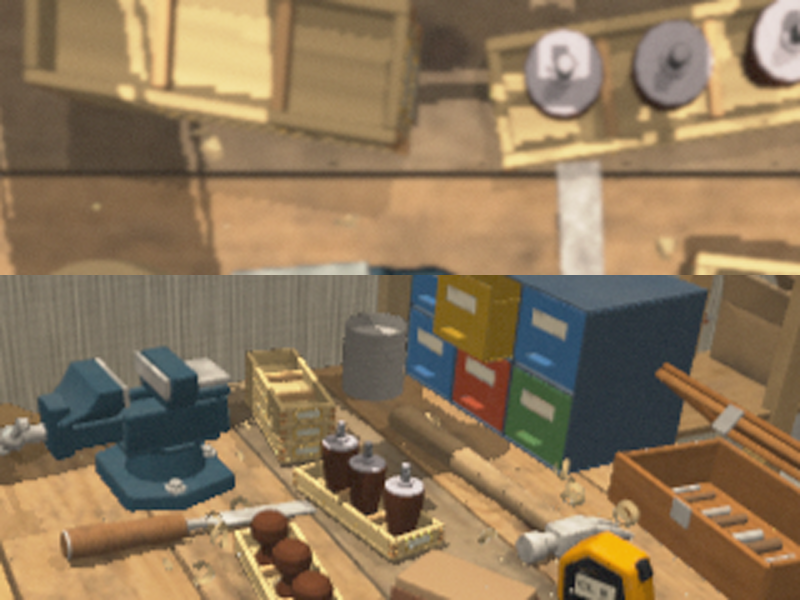

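The pictures show the tray nested squarely on the pile at (290,400), with the feet at (340,440)–(405,500) and the knobs upright in their trays. Handing in.

```bash
python3 -c "
from plant import bot
print(bot.close_job())"
```

```text
the job is handed in; nothing more can be done
None
```

I handed the job in at about 52 s: the three knobs and three feet stand upright in their own trays, and the emptied tray is nested fully home on the pile.

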